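Lock a casting ring in the cradle with a mallet blow

ROBOT

A 6-joint arm with a two-finger parallel gripper is mounted at the origin on the work surface. World frame = base frame: x ahead of the robot, y to its left, z up, the work surface at z = 0. Lengths are in m, angles in rad, forces in N, time in s.
With the tool pointing down it reaches from about 0.3 to 0.775 m from the base axis. Payload 14.6 kg.
Tool frame: the origin (TCP) lies on the centre line of the jaws, within the pads' length; the fingertips stand 19 mm ahead of it and the grasp point (between the pads) is the TCP; z points along the fingers, y is the line along which they close (so a half turn about z gives the same grasp; the last joint's range is limited). The gripper opens to 94 mm and grips with 3 to 60 N. Pads are 16 mm wide; open, the fingers measure 119 mm over their backs; the gripper's body (75 mm by 177 mm) begins 78 mm behind the grasp point.
Start: joints at [-1.218, 0.3, 1.521, -0, 1.321, -0.067], TCP at [0.224, -0.502, 0.224] pointing down, gripper open.
Joint ranges: [-3.03, 3.03], [-0.79, 2.21], [0.23, 2.52], [-1.04, 4.18], [0, 3.07], [-2.55, 2.55]. Speed limits (rad/s): [2.22, 2.22, 2.57, 3.14, 3.14, 3.14].

INTERFACE

Orientations are given as [roll, pitch, yaw] about the fixed x, y, z axes, in that order (R = Rz(yaw) Ry(pitch) Rx(roll)).
In Python, from station import get_obs, camera, workorder gives the robot as it stands.
- The arm moves only by the tool play_rows, never from a script. Its argument "motion" is a list that holds one entry, the list of rows, each a list of 7 numbers: the shift along the tool's x, y, z as a fraction of full scale, then the turn, a rotation vector about the tool's x, y, z as a fraction of full scale, then the opening, from -1 (shut) to 1 (fully open). In form: [[[x, y, z, ax, ay, az, grip], ...]]. A call has 1 to 10 rows; each row is the pose to reach, as a shift and turn from the pose commanded when the call began, along the tool's axes at that moment, turning the shorter way round; what a row does not reach only later rows make up. Full scale, the value 1, is 0.25 m for a shift and 2 pi rad for a turn. A row lasts 1/10 s, in which the tool goes at most 50 mm and 8.59 degrees, less where a joint would pass 70% of its speed; a pose out of reach is approached as far as the arm can. A call with a number of a shift or a turn outside -1 to 1 is refused whole. A call with a gripper value outside its range is refused whole. The fingers move at their own pace and stop on an object; "grip_force" is the grip in N (left out, the last holds). Time passes only in rows, so rows that repeat a pose let the fingers close. It gives the time, the measured TCP pose, the force, the opening and the grip force at its end, in the units of the state.
- get_obs(): the state, without advancing time (a new reading comes with each control period).
- camera(name): name is "side" or "top" or "wrist"; returns a dict with "frame" (480x640x3 uint8, red, green, blue), "z_map" (480x640 float32, m along the optical axis (not along the pixel's ray), 0 where there is no reading), "camera_matrix" (3x3 intrinsics, pixels), "D" ([k1, k2, p1, p2, k3] as OpenCV has them; the pictures are not rectified), "T" (4x4, takes a point from camera to world coordinates); the wrist camera has in their place "T_tool_cam" (4x4, takes a point from camera to tool coordinates, whose origin is the TCP and whose axes are the flange's). Camera axes: x right, y up, looking along -z (the intrinsics and any distortion apply to the point x, -y, -z); pixel columns grow to the right and rows downward; lengths in m; the calibration is good to about 2 mm. A picture is of the moment at which its call begins: read the wrist's pose just before it.
- workorder.hand_in(): hands the job in; it is judged then, once.
The state is a dict: "time_s": time; "qpos": joint angles; "joint_vel": joint speeds; "tau": joint torques, N m; "ee_pos": TCP position; "eef_rot": TCP orientation; "force": force on the tool from outside, world axes, zero at the start; "moment": the same for the moment, N m; "grip_width": finger opening in m; "grip_force": force on a finger pad.
Only numpy, scipy, OpenCV 4.12 (cv2) and the standard library are available. Lean on these libraries where they do the work, as an engineer would, in place of code of your own. Each camera call takes 0.05 s, during which the arm holds its last target. There are 200 camera calls.

TASK

Lay the tall filled casting ring, which stands upright on the bench, on its side in the two V saddles of the cradle and let go of it. Then take the mallet and knock the sprung stop pin at the end of the cradle fully down with a brisk blow (more than one blow is fine), so that it locks the ring in, and stand the mallet back on its round rubber pad. Leave the other things on the bench where they are, and touch the pin only with the mallet.

Things in the scene. Friction and masses are not known exactly. Their poses are not given: they have to be found in the camera images.
- cradle: Fixed aluminium and steel locking cradle, long axis = its y. Origin: centre of its underside. Base plate 100 x 218 x 12 mm (y -100 to +118). Two 90-degree V saddles at y = -40 and +40 mm, 14 mm thick, 59 mm wide at the top, 46 mm high. Between them (y -33 to +33) it is open for fingers down to 12 mm. End stop plate at the -y end; column with the stop pin at the +y end.
- cradle_seat (a point): Point on the cradle at x = 0, y = 0, height 50 mm: where the middle of the lying ring belongs. Axes as the cradle. The ring fits between the end stop (50 mm wide, 41 mm high, inner face at y = -64 mm) and the column's arm (44 mm wide, y 74 to 114, top at height 104 mm; column at y 98 to 114).
- pin_top (a point): Centre of the flat top of the stop pin's steel head (32 mm across, 14 mm thick), on the pin axis at cradle x = 0, y = +84 mm. Height 144 mm when up, 122 mm when home. The 20 mm shank ends at height 80 mm when up, 58 mm when home, where it stands before the ring's end face (its near side at y = +74 mm); a ring too far to +y blocks it.
- stop_pin (a joint): How far the stop pin is driven down, in m: 0 fully up, 0.022 fully home. A spring pushes it up but a friction collar holds it wherever it is driven; it takes about 8 to 12 N.
- ring: The tall casting ring: loose steel cylinder, 48 mm in diameter and 110 mm long, filled with white plaster, about 0.36 kg, standing upright at first. Origin: centre of its underside; its z axis runs along the cylinder.
- ring_mid (a point): The ring's middle: on its axis, 55 mm from either end.
- mallet: Mallet that stands on its head on the pad, about 0.32 kg. Head: upright white nylon cylinder 46 mm across and 76 mm tall with a steel band; wooden handle level, along the mallet's own -x from x = -20 to -145 mm, 18 mm wide (y), 24 mm high (z), its axis at 38 mm height. Origin: centre of the lower striking face; z up.
- mallet_grip (a point): Point on the axis of the mallet's handle to grip, 55 mm from the head's axis towards -x and 38 mm above the lower face. Axes as the mallet.
- pad: Fixed round black rubber pad for the mallet, 110 mm across and 5 mm thick. Origin: centre of its underside.
- jar: Bystander: amber jar with a black lid, 54 mm across, 120 mm tall, beside the ring. Origin: centre of underside.
- short_ring: Bystander: short empty steel ring, 48 mm across and 45 mm tall, standing near the cradle. Origin: centre of underside.
- bowl: Bystander: grey mixing bowl, 96 mm across, 50 mm tall, near the pad. Origin: centre of underside.
- cast: Bystander: plaster dental cast, 66 x 72 x 33 mm. Origin: centre of underside.
- bottle: Bystander: white bottle, 60 mm across, 160 mm tall, near the pin. Origin: centre of underside.
- spatula: Bystander: spatula, 190 mm long, lying flat at the back.

How it is judged:
By the outcome, as a careful person would: the job done as asked, in the order asked, and still so for the second after the job is handed in, with the robot touching nothing.
It also fails if it takes over 64 s, if anything falls off the work surface, if the arm or the gripper's body presses on something with over 40 N, if the wrist force passes 120 N, or if a joint passes its speed limit or range.

## Working session

There is one attempt and no reset: what is moved stays moved. The work goes in short steps, Python scripts to look and compute and a tool call to move; the robot and the scene stay as the last step left them, time stands still between calls to the robot, and variables do not carry over. Pictures are saved under pics/ and viewed, at most 10 in all, crops included, and the job is handed in when it is done.

Besides the shell and the picture viewer there is one more tool, called after ">>>" by a JSON object that holds its "api" and its "payload". play_rows: Moves the arm, as the interface text tells. Its arguments: {"type":"object","properties":{"motion":{"type":"array"},"grip_force":{"type":"number"}},"required":["motion"]}

```bash
ls; mkdir -p pics; cat > h.py <<'E'
import numpy as np, cv2
from station import get_obs, camera
from scipy.spatial.transform import Rotation as R
def Ttool(o):
    T=np.eye(4);T[:3,:3]=R.from_euler('xyz',o['eef_rot']).as_matrix();T[:3,3]=o['ee_pos'];return T
def shot(name):
    o=get_obs();c=camera(name)
    c['Tw']=c['T'] if 'T' in c else Ttool(o)@c['T_tool_cam']
    return c
def cloud(c):
    h,w=c['z_map'].shape
    u,v=np.meshgrid(np.arange(w),np.arange(h))
    n=cv2.undistortPoints(np.stack([u,v],-1).reshape(-1,1,2).astype(float),c['camera_matrix'],np.array(c['D'],float)).reshape(h,w,2)
    z=c['z_map'];P=np.stack([n[...,0]*z,-n[...,1]*z,-z],-1)
    W=P@c['Tw'][:3,:3].T+c['Tw'][:3,3];W[z<=0]=np.nan
    return W
def save(c,f): cv2.imwrite('pics/'+f,c['frame'][...,::-1])
E
python3 - <<'E'
from h import *
print({k:np.round(v,3) for k,v in get_obs().items()})
for n in('top','side'):
    c=shot(n);save(c,n+'0.png');np.save(n+'0.npy',cloud(c));print(n,c['Tw'].round(3).tolist(),c['camera_matrix'].round(1).tolist(),c['D'])
E
```

```text
pics
{'time_s': np.float64(0.0), 'qpos': array([-1.218,  0.3  ,  1.522, -0.   ,  1.321, -0.067]), 'joint_vel': array([-0.   ,  0.   , -0.003, -0.001, -0.001, -0.001]), 'tau': array([ 0.0000e+00, -5.3181e+01, -3.5274e+01,  7.1000e-02,  2.4000e-02,
       -0.0000e+00]), 'ee_pos': array([ 0.224, -0.502,  0.224]), 'eef_rot': array([-3.14, -0.  ,  0.42]), 'force': array([ 0.029,  0.439, -0.512]), 'moment': array([-0.014,  0.043, -0.002]), 'grip_force': np.float64(0.0), 'grip_width': np.float64(0.094)}
top [[-0.004, 0.994, -0.108, 0.39], [-1.0, -0.004, -0.004, 0.018], [-0.005, 0.108, 0.994, 1.579], [0.0, 0.0, 0.0, 1.0]] [[586.0, 0.0, 308.4], [0.0, 586.0, 229.7], [0.0, 0.0, 1.0]] [-0.03771521  0.          0.          0.          0.        ]
side [[-0.963, 0.148, -0.224, 0.243], [-0.267, -0.482, 0.834, 1.273], [0.015, 0.864, 0.504, 0.854], [0.0, 0.0, 0.0, 1.0]] [[587.9, 0.0, 317.2], [0.0, 587.9, 237.5], [0.0, 0.0, 1.0]] [-0.12986016  0.          0.          0.          0.        ]
```

View pics/top0.png

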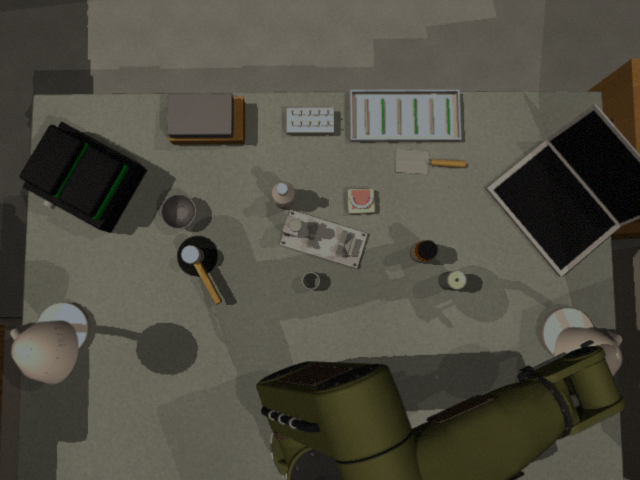

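View pics/side0.png

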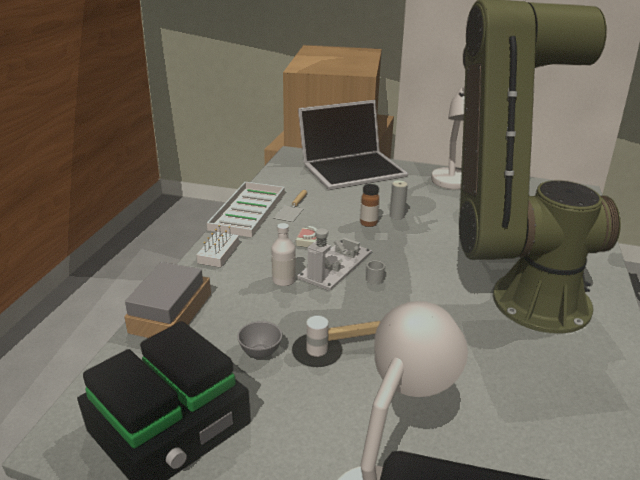

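The top view shows the ring at (457,281), the jar at (425,251), the cradle around (323,240) with its pin head at (293,225), the mallet head at (190,255) with its handle running to (216,300), and the short ring at (311,281). The side view shows the same layout, with the ring at (398,200), the pin near (320,238) and the mallet at (317,335).

```bash
python3 - <<'E'
from h import *
A={n:np.load(n+'0.npy') for n in('top','side')}
def sel(W,cx,cy,r,z0,z1):
    m=(np.hypot(W[...,0]-cx,W[...,1]-cy)<r)&(W[...,2]>z0)&(W[...,2]<z1);return W[m]
for n,W in A.items():
    print(n)
    b=W[(abs(W[...,0]-.35)<.1)&(abs(W[...,1])<.3)];print('table z',np.nanmedian(b[:,2]))
T=A['top']
for nm,(u,v) in dict(ring=(457,281),jar=(425,251),pin=(293,225),mal=(190,255),hand=(210,288),short=(311,281),bot=(282,190),bowl=(179,210),cast=(361,200),pad=(205,270)).items():
    p=T[v,u];print(nm,p.round(4))
    for n,W in A.items():
        q=sel(W,p[0],p[1],.05,p[2]-.008,p[2]+.008)
        if len(q)>4:
            (c,s,a)=cv2.minAreaRect(q[:,:2].astype(np.float32));print('   ',n,len(q),'med',np.median(q,0).round(4),'rect',np.round(c,4),np.round(s,4),round(a,1))
for n,W in A.items():
    q=sel(W,.48,-.01,.16,.006,.018)
    c=cv2.minAreaRect(q[:,:2].astype(np.float32));print('plate',n,len(q),np.round(c[0],4),np.round(c[1],4),c[2])
    p=T[225,293]
    q=sel(W,*T[255,190][:2],.2,.035,.06);c=cv2.minAreaRect(q[:,:2].astype(np.float32));print('handle',n,len(q),np.round(c[0],4),np.round(c[1],4),c[2])
    l=cv2.fitLine(q[:,:2].astype(np.float32),cv2.DIST_HUBER,0,.01,.01).ravel();print(l.round(4))
E
```

```text
top
table z 0.0012618048994041953
side
table z -9.362103584825698e-05
ring [ 0.4183 -0.3472  0.1071]
    top 255 med [ 0.423  -0.3438  0.1107] rect [ 0.4208 -0.3442] [0.0454 0.0451] 90.0
    side 130 med [ 0.4225 -0.334   0.1092] rect [ 0.4232 -0.3409] [0.0453 0.0538] 29.8
jar [ 0.4931 -0.2663  0.1191]
    top 295 med [ 0.4979 -0.2734  0.1206] rect [ 0.4981 -0.2734] [0.0471 0.0458] 84.2
    side 134 med [ 0.4948 -0.2665  0.1192] rect [ 0.4949 -0.2706] [0.0476 0.048 ] 71.9
pin [0.5567 0.0624 0.146 ]
    top 113 med [0.5574 0.0574 0.1423] rect [0.5574 0.0563] [0.0273 0.03  ] 89.4
    side 71 med [0.5576 0.0606 0.1411] rect [0.5589 0.0589] [0.0307 0.0293] 39.5
mal [0.4882 0.3293 0.0783]
    top 244 med [0.4906 0.3288 0.0813] rect [0.4907 0.329 ] [0.0444 0.0448] 29.1
    side 301 med [0.4902 0.3356 0.0794] rect [0.4909 0.3313] [0.0452 0.0469] 49.4
hand [0.4037 0.2792 0.0632]
    top 131 med [0.4038 0.2827 0.0575] rect [0.4053 0.2809] [0.0895 0.0182] 29.8
    side 34 med [0.4108 0.2872 0.0558] rect [0.4086 0.2877] [0.08   0.0146] 28.4
short [ 0.4222  0.0187 -0.0007]
    top 954 med [0.422
[... 550 characters left out ...]
116   0.0287]
    top 555 med [ 0.6357 -0.116   0.0265] rect [ 0.6374 -0.1164] [0.0705 0.0657] 90.0
    side 228 med [ 0.6419 -0.1044  0.0254] rect [ 0.6411 -0.114 ] [0.0548 0.0758] 3.8
pad [0.4511 0.297  0.04  ]
    top 33 med [0.4534 0.3006 0.0438] rect [0.4489 0.3035] [0.0897 0.0263] 20.9
    side 211 med [0.4396 0.3109 0.0401] rect [0.4391 0.3112] [0.0876 0.0144] 35.6
plate top 2775 [ 0.4789 -0.0103] [0.3153 0.3083] 85.51858520507812
handle top 689 [0.5166 0.3111] [0.3116 0.0939] 32.86228942871094
[0.899  0.4379 0.5595 0.3571]
plate side 1193 [ 0.5326 -0.0086] [0.2177 0.2216] 25.5084285736084
handle side 1331 [0.506  0.3394] [0.3073 0.0972] 16.59874153137207
[0.9227 0.3856 0.546  0.3502]
```

```bash
python3 - <<'E'
from h import *
for n in('top','side'):
    W=np.load(n+'0.npy').astype(np.float64)
    m=(abs(W[...,0]-.52)<.16)&(abs(W[...,1]+.01)<.17)
    t=W[m&(abs(W[...,2])<.004)]
    A=np.c_[t[:,:2],np.ones(len(t))];k=np.linalg.lstsq(A,t[:,2],rcond=None)[0]
    H=W[...,2]-(W[...,:2]@k[:2]+k[2]); print(n,'table',k.round(4),'noise',np.std(t[:,2]-A@k).round(4))
    mm=(m&(H>.007)&(H<.018)).astype(np.uint8)
    mm=cv2.morphologyEx(mm,cv2.MORPH_OPEN,np.ones((2,2),np.uint8))
    N,L,S,C=cv2.connectedComponentsWithStats(mm,connectivity=8)
    for i in range(1,N):
        if S[i,4]>40:
            q=W[L==i];r=cv2.minAreaRect(q[:,:2].astype(np.float32));print(S[i,4],C[i].round(0),np.round(r[0],4),np.round(r[1],4),round(r[2],1))
    # saddles: all points of height .03-.05 near cradle
    a=np.radians(-19);Rm=np.array([[np.cos(a),np.sin(a)],[-np.sin(a),np.cos(a)]])
    pin=np.array([.5575,.058])
    q=W[m&(H>.036)&(H<.05)];l=(q[:,:2]-pin)@Rm.T+[0,.084]
    l=l[(abs(l[:,0])<.04)&(l[:,1]<.06)]
    hist=np.histogram(l[:,1],bins=np.arange(-.08,.065,.005));print(dict(zip(hist[1].round(3),hist[0])))
    for y0 in(-.04,.04):
        s=l[abs(l[:,1]-y0)<.012];print('saddle',y0,len(s),s.min(0).round(4),s.max(0).round(4))
    # mallet handle
    mm=(abs(W[...,0]-.41)<.045)&(abs(W[...,1]-.285)<.05)&(H>.045)&(H<.06)
    q=W[mm][:,:2];print('hand',cv2.fitLine(q.astype(np.float32),cv2.DIST_HUBER,0,.01,.01).ravel().round(4),np.median(W[mm][:,2]))
E
```

```text
top table [-0.0002 -0.      0.0004] noise 0.0021
1924 [327. 241.] [ 0.5391 -0.0212] [0.2145 0.0962] 69.3
{np.float64(-0.08): np.int64(2), np.float64(-0.075): np.int64(33), np.float64(-0.07): np.int64(34), np.float64(-0.065): np.int64(1), np.float64(-0.06): np.int64(0), np.float64(-0.055): np.int64(0), np.float64(-0.05): np.int64(16), np.float64(-0.045): np.int64(20), np.float64(-0.04): np.int64(20), np.float64(-0.035): np.int64(3), np.float64(-0.03): np.int64(0), np.float64(-0.025): np.int64(0), np.float64(-0.02): np.int64(0), np.float64(-0.015): np.int64(0), np.float64(-0.01): np.int64(0), np.float64(-0.005): np.int64(0), np.float64(0.0): np.int64(0), np.float64(0.005): np.int64(0), np.float64(0.01): np.int64(0), np.float64(0.015): np.int64(0), np.float64(0.02): np.int64(0), np.float64(0.025): np.int64(0), np.float64(0.03): np.int64(14), np.float64(0.035): np.int64(23), np.float64(0.04): np.int64(29), np.float64(0.045): np.int64(3), np.float64(0.05): np.int64(0), np.float64(0.055): np.int64(0), np.float64(0.06): np.int64(0)}
saddle -0.04 59 [-0.0305 -0.0485] [ 0.0389 -0.0334]
saddle
[... 759 characters left out ...]
(0), np.float64(-0.02): np.int64(0), np.float64(-0.015): np.int64(0), np.float64(-0.01): np.int64(0), np.float64(-0.005): np.int64(0), np.float64(0.0): np.int64(0), np.float64(0.005): np.int64(0), np.float64(0.01): np.int64(0), np.float64(0.015): np.int64(0), np.float64(0.02): np.int64(0), np.float64(0.025): np.int64(0), np.float64(0.03): np.int64(3), np.float64(0.035): np.int64(6), np.float64(0.04): np.int64(7), np.float64(0.045): np.int64(7), np.float64(0.05): np.int64(0), np.float64(0.055): np.int64(0), np.float64(0.06): np.int64(0)}
saddle -0.04 50 [-0.0323 -0.0507] [ 0.0355 -0.0289]
saddle 0.04 23 [-0.0351  0.0312] [-0.0192  0.0493]
hand [0.8572 0.515  0.4204 0.2976] 0.05254057742125179
```

>>> {"api": "play_rows", "payload": {"motion": [[[0.1,0,0,0,0.02,0,0.6],[0.2,0,0,0,0.04,0,0.6],[0.2,0,0,0,0.055,0,0.6],[0.2,0,0,0,0.055,0,0.6]]]}}

```text
time_s: 0.5
ee_pos: [0.2689, -0.482, 0.2235]
eef_rot: [-3.14, -0.347, 0.418]
force: [0.0, 0.4, -0.9]
grip_width: 0.0753
grip_force: 0.0
```

```bash
python3 - <<'E'
from h import *
print({k:np.round(v,4) for k,v in get_obs().items()})
E
```

```text
{'time_s': np.float64(0.5), 'qpos': array([-1.2837,  0.3158,  1.5381,  0.3527,  1.3507, -0.2195]), 'joint_vel': array([ 0.0343, -0.0126, -0.0137, -0.1104, -0.0171,  0.0752]), 'tau': array([ -1.0871, -53.6979, -34.8257,   2.7422,   0.4955,  -1.1681]), 'ee_pos': array([ 0.2689, -0.482 ,  0.2235]), 'eef_rot': array([-3.1396, -0.3472,  0.4176]), 'force': array([ 0.028 ,  0.3803, -0.9234]), 'moment': array([-0.0439,  0.2042,  0.026 ]), 'grip_force': np.float64(0.0), 'grip_width': np.float64(0.0753)}
```

```bash
cat >> h.py <<'E'
def pose(x,y,z,psi,a):
    p,a=np.radians(psi),np.radians(a)
    zt=np.array([np.sin(a)*np.cos(p),np.sin(a)*np.sin(p),-np.cos(a)]);yt=np.array([np.sin(p),-np.cos(p),0])
    T=np.eye(4);T[:3,:3]=np.c_[np.cross(yt,zt),yt,zt];T[:3,3]=x,y,z;return T
def row(Ts,T0=None):
    """row numbers (rounded) for each target, from start pose"""
    T0=Ttool(get_obs()) if T0 is None else T0
    for T in Ts:
        D=np.linalg.inv(T0)@T
        print((D[:3,3]/.25).round(3).tolist(),(R.from_matrix(D[:3,:3]).as_rotvec()/2/np.pi).round(4).tolist())
E
python3 - <<'E'
from h import *
row([pose(.422-.13*.913,-.3425-.13*.408,.085,24,82)])
E
```

```text
[0.062, -0.259, 0.612] [-0.0001, 0.1725, -0.0003]
```

>>> {"api": "play_rows", "payload": {"motion": [[[0.01,-0.06,0.1,0,0.023,0,0.6],[0.02,-0.12,0.2,0,0.046,0,0.6],[0.03,-0.18,0.35,0,0.069,0,0.6],[0.04,-0.22,0.5,0,0.092,0,0.6],[0.062,-0.259,0.612,0,0.115,0,0.6],[0.062,-0.259,0.612,0,0.138,0,0.6],[0.062,-0.259,0.612,0,0.161,0,0.6],[0.062,-0.259,0.612,0,0.1725,0,0.6],[0.062,-0.259,0.612,0,0.1725,0,0.6]]]}}

```text
time_s: 1.4
ee_pos: [0.3039, -0.3947, 0.0839]
eef_rot: [-3.104, -1.43, 0.385]
force: [-0.1, -0.4, -0.8]
grip_width: 0.0753
grip_force: 0.0
```

```bash
python3 - <<'E'
from h import *
o=get_obs();print(o['qpos'].round(3),o['ee_pos'],o['eef_rot'])
c=shot('wrist');save(c,'w1.png');W=cloud(c);np.save('w1.npy',W)
m=(abs(W[...,0]-.42)<.06)&(abs(W[...,1]+.34)<.06)&(W[...,2]>.03)
q=W[m];print(len(q), q.min(0).round(4),q.max(0).round(4))
# fit circle r=24 to vertical side points
from scipy.optimize import least_squares
q=q[(q[:,2]<.1)]
s=least_squares(lambda p:np.hypot(q[:,0]-p[0],q[:,1]-p[1])-.024,[.422,-.3425],loss='soft_l1',f_scale=.002);print(s.x.round(4),np.median(abs(s.fun)))
E
```

```text
[-1.491  0.786  1.8    1.206  1.627 -1.045] [ 0.30389726 -0.39466066  0.08390913] [-3.10448384 -1.42968062  0.38527952]
8668 [ 0.3973 -0.3704  0.03  ] [ 0.48 -0.28  0.12]
[ 0.4234 -0.3454] 0.0005652833827715503
```

View pics/w1.png

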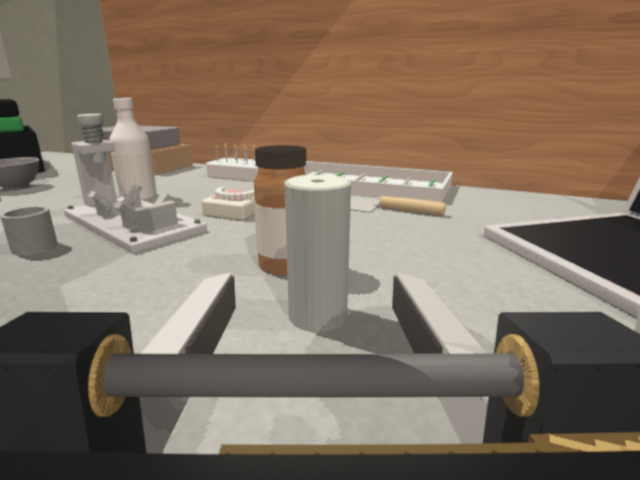

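The wrist view shows the ring at (318,250), centred between the open fingers, and the jar behind it at (280,210), clear of them.

```bash
python3 - <<'E'
from h import *
W=np.load('w1.npy');from scipy.optimize import least_squares
q=W[(np.hypot(W[...,0]-.423,W[...,1]+.345)<.034)&(W[...,2]>.03)&(W[...,2]<.1)]
s=least_squares(lambda p:np.hypot(q[:,0]-p[0],q[:,1]-p[1])-.024,[.422,-.3425],loss='soft_l1',f_scale=.002);print(s.x.round(4),np.median(abs(s.fun)))
x,y=s.x
row([pose(x-.07*.913,y-.07*.408,.06,24,82),pose(x,y,.06,24,82)])
E
```

```text
[ 0.4232 -0.346 ] 0.00034505559241355607
[-0.064, 0.016, 0.247] [-0.0005, 0.0007, -0.0004]
[-0.024, 0.016, 0.524] [-0.0005, 0.0007, -0.0004]
```

>>> {"api": "play_rows", "payload": {"motion": [[[-0.064,0.016,0.12,0,0,0,0.6],[-0.064,0.016,0.247,0,0,0,0.6],[-0.044,0.016,0.38,0,0,0,0.6],[-0.024,0.016,0.524,0,0,0,0.6],[-0.024,0.016,0.524,0,0,0,0.6],[-0.024,0.016,0.524,0,0,0,-0.2],[-0.024,0.016,0.524,0,0,0,-0.2],[-0.024,0.016,0.524,0,0,0,-0.2],[-0.024,0.016,0.524,0,0,0,-0.2]]], "grip_force": 45}}

```text
time_s: 2.35
ee_pos: [0.4228, -0.3471, 0.0616]
eef_rot: [-3.141, -1.429, 0.419]
force: [-0.3, -0.5, -1.1]
grip_width: 0.0472
grip_force: 44.8
```

```bash
python3 - <<'E'
from h import *
T0=Ttool(get_obs());p=T0[:3,3]
row([pose(p[0],p[1],.16,24,82),pose(.45,-.25,.26,-5,30),pose(.53,-.03,.2,-19+90,-8)])
print(p,get_obs()['grip_width'])
E
```

```text
[0.39, -0.0, -0.055] [-0.0001, 0.0003, -0.0]
[0.822, -0.31, 0.143] [-0.0691, -0.141, 0.0467]
[0.676, -0.984, 0.821] [0.0866, -0.2344, -0.1152]
[ 0.42279333 -0.34708806  0.06155962] 0.047164283411399305
```

>>> {"api": "play_rows", "payload": {"motion": [[[0.1,0,-0.014,0,0,0,-0.2],[0.28,0,-0.04,0,0,0,-0.2],[0.46,0,-0.065,0,0,0,-0.2],[0.6,0,-0.085,0,-0.02,0,-0.2],[0.7,-0.1,-0.05,0,-0.043,0,-0.2],[0.76,-0.2,0.03,-0.02,-0.065,0.015,-0.2],[0.8,-0.3,0.12,-0.04,-0.088,0.03,-0.2],[0.822,-0.31,0.143,-0.055,-0.11,0.04,-0.2],[0.822,-0.31,0.143,-0.069,-0.13,0.047,-0.2],[0.822,-0.31,0.143,-0.0691,-0.141,0.0467,-0.2]]]}}

```text
time_s: 3.35
ee_pos: [0.4498, -0.2491, 0.2593]
eef_rot: [-3.098, -0.64, -0.044]
force: [-0.6, 0.2, -4.7]
grip_width: 0.0473
grip_force: 44.8
```

```bash
python3 - <<'E'
from h import *
o=get_obs();print(o['qpos'].round(3),o['grip_width'],Ttool(o).round(3).tolist())
row([pose(.5,-.1,.26,40,10),pose(.53,-.03,.22,71,-8)])
E
```

```text
[-0.796 -0.046  1.947  0.612  0.871  0.491] 0.04733906004495075 [[0.801, -0.018, 0.598, 0.45], [-0.036, -0.999, 0.017, -0.249], [0.597, -0.035, -0.801, 0.259], [0.0, 0.0, 0.0, 1.0]]
[0.141, -0.599, 0.128] [0.0406, -0.0729, -0.1078]
[0.132, -0.876, 0.333] [0.046, -0.1105, -0.1998]
```

>>> {"api": "play_rows", "payload": {"motion": [[[0.02,-0.09,0.02,0.004,-0.011,-0.019,-0.2],[0.04,-0.18,0.05,0.009,-0.022,-0.039,-0.2],[0.06,-0.3,0.08,0.014,-0.033,-0.06,-0.2],[0.08,-0.42,0.11,0.018,-0.044,-0.08,-0.2],[0.1,-0.53,0.15,0.023,-0.055,-0.1,-0.2],[0.11,-0.63,0.2,0.028,-0.067,-0.12,-0.2],[0.12,-0.73,0.25,0.033,-0.078,-0.14,-0.2],[0.13,-0.82,0.3,0.037,-0.089,-0.16,-0.2],[0.132,-0.876,0.333,0.042,-0.1,-0.18,-0.2],[0.132,-0.876,0.333,0.046,-0.1105,-0.1998,-0.2]]]}}

```text
time_s: 4.35
ee_pos: [0.5297, -0.0285, 0.2189]
eef_rot: [-3.139, 0.139, 1.249]
force: [0.5, 0.4, -3.5]
grip_width: 0.0468
grip_force: 44.8
```

```bash
python3 - <<'E'
from h import *
o=get_obs();print(o['qpos'].round(3),o['grip_width'],o['joint_vel'].round(3),Ttool(o).round(3).tolist())
c=shot('wrist');save(c,'w2.png');W=cloud(c);np.save('w2.npy',W)
q=W[~np.isnan(W[...,0])];print(len(q))
for z0,z1 in((.008,.017),(.04,.05),(.1,.108),(.138,.15)):
    m=(W[...,2]>z0)&(W[...,2]<z1)&(abs(W[...,0]-.53)<.12)&(abs(W[...,1]+.01)<.14)
    if m.sum()>20: r=cv2.minAreaRect(W[m][:,:2].astype(np.float32));print(z0,m.sum(),np.round(r[0],4),np.round(r[1],4),r[2])
E
```

```text
[-0.059  0.287  1.556 -0.138  1.339  0.297] 0.0467817955424485 [ 0.238  0.261 -0.313 -0.584  0.525 -0.839] [[0.313, 0.949, -0.047, 0.53], [0.94, -0.316, -0.131, -0.028], [-0.139, -0.003, -0.99, 0.219], [0.0, 0.0, 0.0, 1.0]]
305960
0.008 10733 [0.5642 0.015 ] [0.2068 0.266 ] 52.228214263916016
0.04 1408 [0.5288 0.028 ] [0.2431 0.0856] 15.312457084655762
0.1 3355 [0.5932 0.0631] [0.0478 0.1132] 85.69989776611328
0.138 2874 [0.5589 0.0555] [0.0308 0.0313] 70.80484771728516
```

View pics/w2.png

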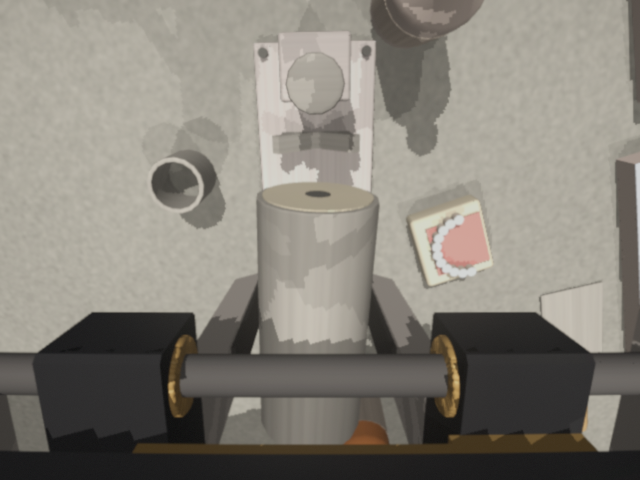

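The wrist view shows the held ring at (318,300), its axis in line with the cradle. The pin head is at (315,82) and the plate edges run from (258,45) to (374,45); the short ring at (180,183) and the cast at (450,245) are clear.

```bash
python3 - <<'E'
from h import *
o=get_obs();print(o['ee_pos'].round(4),o['eef_rot'].round(4),o['joint_vel'].round(3).max(),o['grip_width'])
c=shot('wrist');o=get_obs();W=cloud(c)
q=W[(W[...,2]>.136)&(W[...,2]<.15)&(np.hypot(W[...,0]-.558,W[...,1]-.057)<.03)]
ce,rr=cv2.minEnclosingCircle(q[:,:2].astype(np.float32));print('pin',np.round(ce,4),rr,np.median(q[:,2]))
# arm top (44 wide)
a=np.radians(-19.);X=np.array([np.cos(a),np.sin(a)]);Y=np.array([-X[1],X[0]])
L=(W[...,:2]-np.array(ce))@np.c_[X,Y];L[...,1]+=.084
Z=W[...,2]
def edges(z0,z1,y0,y1,xm):
    es=[]
    for y in np.arange(y0,y1,.004):
        m=(Z>z0)&(Z<z1)&(abs(L[...,1]-y)<.002)&(abs(L[...,0])<xm)
        if m.sum()>10: es.append((y,L[m][:,0].min(),L[m][:,0].max()))
    return np.array(es).round(4)
e=edges(.009,.0165,.066,.118,.065)
for k in(1,2):print('plate edge slope/int@0.09',np.polyfit(e[:,0]-.09,e[:,k],1).round(4))
print(e[::3])
m=(Z>.009)&(Z<.0165)&(abs(abs(L[...,0])-.04)<.006)&(L[...,1]>.05)&(L[...,1]<.14);print('plate y max',np.percentile(L[m][:,1],[98,99.5]).round(4),'z',np.median(Z[m]))
m=(Z>.1)&(Z<.109)&(abs(L[...,0])<.03)&(L[...,1]>.06)&(L[...,1]<.13);q=L[m];r=cv2.minAreaRect(q.astype(np.float32));print('arm',q.min(0).round(4),q.max(0).round(4),r)
m=(Z>.04)&(Z<.05)&(abs(L[...,0])<.04)&(L[...,1]>.025)&(L[...,1]<.055);q=L[m];print('saddle',len(q),q.min(0).round(4),q.max(0).round(4))
# ring axis in world: end face circle
m=(Z>.16)&(abs(L[...,0])<.04)&(L[...,1]>.0)&(L[...,1]<.09);q=np.c_[L[m],Z[m]];print('ring',len(q),np.percentile(q,[1,50,99],axis=0).round(4))
print(o['ee_pos'].round(4),((o['ee_pos'][:2]-ce)@np.c_[X,Y]+[0,.084]).round(4))
E
```

```text
[ 0.5297 -0.0287  0.219 ] [-3.1364  0.1433  1.257 ] 0.153 0.04728412117188028
pin [0.5589 0.0558] 0.016101067885756493 0.14223455268002566
plate edge slope/int@0.09 [-0.0316 -0.0501]
plate edge slope/int@0.09 [0.0948 0.0509]
[[ 0.066  -0.0493  0.0499]
 [ 0.078  -0.0498  0.05  ]
 [ 0.09   -0.0503  0.05  ]
 [ 0.102  -0.0507  0.049 ]
 [ 0.114  -0.0511  0.0648]]
plate y max [0.1176 0.1346] z 0.012493504812143175
arm [-0.0228  0.0739] [0.0221 0.1143] ((-0.0002807043492794037, 0.09429002553224564), (0.04420442506670952, 0.03985714539885521), 1.4676530361175537)
saddle 547 [-0.0341  0.0318] [0.0367 0.0479]
ring 83443 [[-3.920e-02  1.500e-03  2.117e-01]
 [ 3.000e-04  3.240e-02  3.114e-01]
 [ 3.920e-02  4.350e-02  3.310e-01]]
[ 0.5299 -0.0289  0.2191] [ 0.0001 -0.0055]
```

```bash
python3 - <<'E'
from h import *
row([pose(.5359,-.0176,z,72.6,-8.1) for z in(.12,.08,.06,.054,.051)])
E
```

```text
[0.105, 0.009, 0.386] [-0.0006, -0.0006, -0.0032]
[0.126, 0.009, 0.544] [-0.0006, -0.0006, -0.0032]
[0.137, 0.009, 0.624] [-0.0006, -0.0006, -0.0032]
[0.141, 0.009, 0.647] [-0.0006, -0.0006, -0.0032]
[0.142, 0.009, 0.659] [-0.0006, -0.0006, -0.0032]
```

>>> {"api": "play_rows", "payload": {"motion": [[[0.04,0.009,0.12,-0.0006,-0.0006,-0.0032,-0.2],[0.08,0.009,0.26,-0.0006,-0.0006,-0.0032,-0.2],[0.105,0.009,0.386,-0.0006,-0.0006,-0.0032,-0.2],[0.12,0.009,0.48,-0.0006,-0.0006,-0.0032,-0.2],[0.128,0.009,0.555,-0.0006,-0.0006,-0.0032,-0.2],[0.135,0.009,0.61,-0.0006,-0.0006,-0.0032,-0.2],[0.14,0.009,0.643,-0.0006,-0.0006,-0.0032,-0.2],[0.14,0.009,0.645,-0.0006,-0.0006,-0.0032,-0.2],[0.14,0.009,0.645,-0.0006,-0.0006,-0.0032,-0.2]]]}}

```text
time_s: 5.35
ee_pos: [0.5365, -0.0184, 0.0565]
eef_rot: [3.138, 0.139, 1.262]
force: [0.5, -1.0, -3.7]
grip_width: 0.0471
grip_force: 44.8
```

```bash
python3 - <<'E'
from h import *
o=get_obs();print(o['ee_pos'].round(4),o['force'].round(2),o['moment'].round(3))
row([pose(.5359,-.0176,z,72.6,-8.1) for z in(.052,.0505,.049)])
E
```

```text
[ 0.5365 -0.0184  0.0565] [ 0.47 -0.96 -3.67] [ 0.146 -0.084  0.013]
[0.005, -0.003, 0.017] [0.0005, -0.0003, -0.0008]
[0.005, -0.003, 0.023] [0.0005, -0.0003, -0.0008]
[0.006, -0.003, 0.029] [0.0005, -0.0003, -0.0008]
```

>>> {"api": "play_rows", "payload": {"motion": [[[0.002,-0.003,0.008,0,0,0,-0.2],[0.005,-0.003,0.017,0,0,0,-0.2],[0.005,-0.003,0.02,0,0,0,-0.2],[0.005,-0.003,0.02,0,0,0,-0.2]]]}}

```text
time_s: 5.75
ee_pos: [0.5361, -0.0175, 0.0522]
eef_rot: [3.138, 0.14, 1.264]
force: [-5.2, 0.3, 12.5]
grip_width: 0.0471
grip_force: 44.6
```

```bash
python3 - <<'E'
from h import *
o=get_obs();print(o['ee_pos'].round(4),o['force'].round(2),o['moment'].round(3))
E
```

```text
[ 0.5361 -0.0175  0.0522] [-5.19  0.3  12.46] [-0.274  1.088  0.204]
```

>>> {"api": "play_rows", "payload": {"motion": [[[0,0,0,0,0,0,0.1],[0,0,0,0,0,0,0.3],[0,0,0,0,0,0,0.5],[0,0,0,0,0,0,0.5],[-0.005,0,-0.04,0,0,0,0.5],[-0.01,0,-0.12,0,0,0,0.5],[-0.05,0,-0.28,0,0.01,0,0.5],[-0.09,0,-0.46,0,0.02,0,0.5],[-0.12,0,-0.6,0,0.022,0,0.5],[-0.12,0,-0.6,0,0.022,0,0.5]]]}}

```text
time_s: 6.75
ee_pos: [0.5342, -0.0265, 0.2092]
eef_rot: [3.131, -0.001, 1.263]
force: [0.5, -0.2, -1.3]
grip_width: 0.0702
grip_force: 0.0
```

```bash
python3 - <<'E'
from h import *
o=get_obs();print(o['ee_pos'].round(4),o['eef_rot'].round(3),o['force'].round(2))
c=shot('wrist');save(c,'w3.png');W=cloud(c)
a=np.radians(-17.4);X=np.array([np.cos(a),np.sin(a)]);Y=np.array([-X[1],X[0]]);B=np.c_[X,Y]
for n in('wrist','top'):
    if n=='top': W=cloud(shot('top'))
    L=(W[...,:2]-np.array([.5338,-.0243]))@B;Z=W[...,2]
    q=np.c_[L,Z][(abs(L[...,0])<.028)&(abs(L[...,1])<.066)&(Z>.058)&(Z<.09)]
    print(n,len(q),np.percentile(q,[1,50,99],axis=0).round(4))
    for y in(-.03,0,.03,.045):
        s=q[abs(q[:,1]-y)<.006]
        if len(s): print(y,s[:,0].mean().round(4),np.percentile(s[:,2],95).round(4))
E
```

```text
[ 0.5342 -0.0265  0.2092] [ 3.131e+00 -1.000e-03  1.263e+00] [ 0.5  -0.18 -1.27]Traceback (most recent call last):
  File "<stdin>", line 8, in <module>
    res = self.concatenate(tuple(objs), axis=axis)
ValueError: all the input arrays must have same number of dimensions, but the array at index 0 has 3 dimension(s) and the array at index 1 has 2 dimension(s)
```

View pics/w3.png

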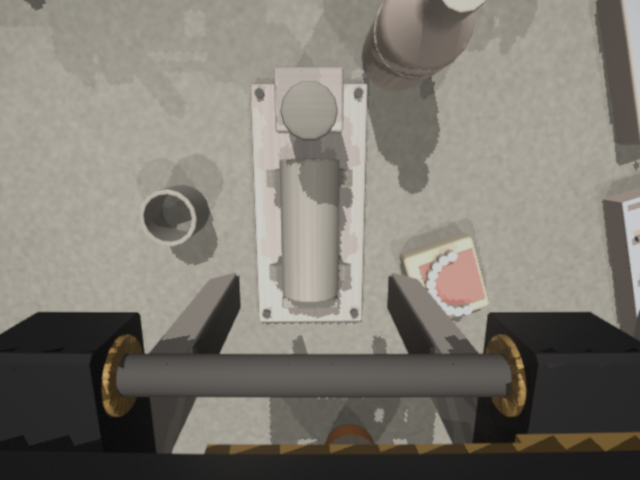

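The wrist view shows the ring lying in the saddles at (310,230), spanning rows 160 to 300. It clears the pin head at (309,110), and the bystanders haven't moved.

```bash
python3 - <<'E'
from h import *
c=shot('wrist');W=cloud(c)
a=np.radians(-17.4);X=np.array([np.cos(a),np.sin(a)]);Y=np.array([-X[1],X[0]]);B=np.c_[X,Y]
L=(W[...,:2]-np.array([.5338,-.0243]))@B;Z=W[...,2]
A=np.concatenate([L,Z[...,None]],-1)
q=A[(abs(L[...,0])<.028)&(abs(L[...,1])<.07)&(Z>.058)&(Z<.09)]
print(len(q),np.percentile(q,[1,50,99],axis=0).round(4))
for y in(-.045,-.03,0,.03,.045):
    s=q[abs(q[:,1]-y)<.006]
    if len(s): print(y,s[:,0].mean().round(4),np.percentile(s[:,2],95).round(4))
row([pose(.42,.29,.17,30,0)])
E
```

```text
8011 [[-0.022  -0.0529  0.0585]
 [ 0.0001  0.0044  0.0715]
 [ 0.0221  0.0552  0.0751]]
-0.045 -0.0001 0.0745
-0.03 -0.0001 0.0745
0 -0.0001 0.0746
0.03 -0.0 0.0745
0.045 0.0001 0.0747
[1.068, -0.812, 0.132] [0.0007, -0.0, 0.1178]
```

>>> {"api": "play_rows", "payload": {"motion": [[[0.1,-0.08,0,0,0,0.015,0.2],[0.25,-0.2,0.01,0,0,0.035,0.2],[0.4,-0.32,0.03,0,0,0.058,0.2],[0.55,-0.44,0.05,0,0,0.08,0.2],[0.7,-0.56,0.07,0,0,0.1,0.2],[0.85,-0.68,0.1,0,0,0.118,0.2],[0.95,-0.76,0.13,0,0,0.118,0.2],[1,-0.8,0.13,0,0,0.118,0.2],[1,-0.8,0.13,0,0,0.118,0.2],[1,-0.8,0.13,0,0,0.118,0.2]]]}}

```text
time_s: 7.85
ee_pos: [0.4173, 0.2726, 0.1692]
eef_rot: [3.139, 0.001, 0.523]
force: [0.5, 0.5, -0.0]
grip_width: 0.0564
grip_force: 0.0
```

```bash
python3 - <<'E'
from h import *
from scipy.optimize import least_squares
o=get_obs();print(o['ee_pos'].round(4),o['eef_rot'].round(3),o['joint_vel'].round(2))
c=shot('wrist');save(c,'w4.png');W=cloud(c);Z=W[...,2]
hd=W[(np.hypot(W[...,0]-.4907,W[...,1]-.33)<.035)&(Z>.074)&(Z<.088)]
ce,r=cv2.minEnclosingCircle(hd[:,:2].astype(np.float32));print('head',np.round(ce,4),r,np.median(hd[:,2]))
d=W[...,:2]-np.array(ce);al=d@[np.cos(np.radians(30)),.5];pe=d@[-.5,np.cos(np.radians(30))]
m=(al<-.03)&(al>-.14)&(abs(pe)<.02)&(Z>.03)&(Z<.065)
q=W[m];print(len(q),np.percentile(q[:,2],[5,50,95]).round(4), al[m].min())
l=cv2.fitLine(q[:,:2].astype(np.float32),cv2.DIST_HUBER,0,.01,.01).ravel();print('handle',l.round(4),np.degrees(np.arctan2(l[1],l[0])))
for s in(-.04,-.06,-.09):
    k=m&(abs(al-s)<.005);print(s,k.sum(),pe[k].min().round(4) if k.any() else 0,pe[k].max().round(4) if k.any() else 0)
pd=W[(Z>.002)&(Z<.009)&(np.hypot(*np.moveaxis(d,-1,0))<.08)]
k=np.hypot(W[...,0]-ce[0],W[...,1]-ce[1])<.1
dark=k&(c['frame'].sum(-1)<120)&(Z<.012);q=W[dark];cc,rr=cv2.minEnclosingCircle(q[:,:2].astype(np.float32));print('pad',np.round(cc,4),rr,np.median(q[:,2]))
E
```

```text
[0.4173 0.2726 0.1692] [3.139e+00 1.000e-03 5.230e-01] [-0.03 -0.01 -0.    0.   -0.   -0.  ]
head [0.4924 0.3288] 0.023331671953201294 0.08141245550659847
3893 [0.0523 0.0551 0.0564] -0.13999853626787087
handle [0.8745 0.485  0.4203 0.2883] 29.010435
-0.04 388 -0.0083 0.009
-0.06 372 -0.0082 0.0095
-0.09 348 -0.0079 0.01
pad [0. 0.] 0.0 nan
  return _methods._mean(a, axis=axis, dtype=dtype,
  ret = ret.dtype.type(ret / rcount)
```

View pics/w4.png

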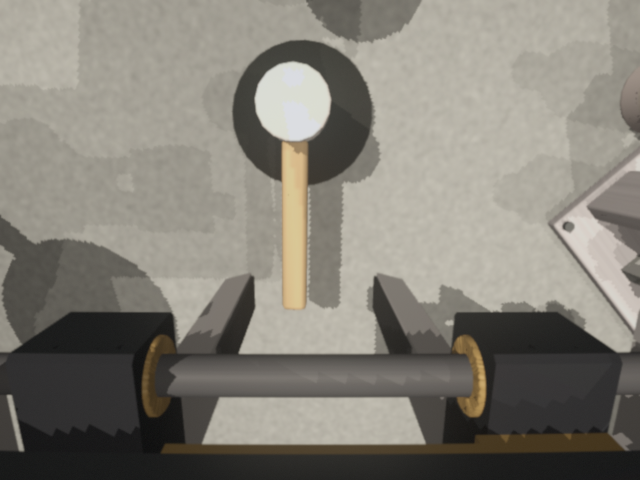

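The wrist view shows the mallet head at (293,100) on the black pad at (303,112). The handle runs to (294,305), between the finger lines.

```bash
python3 - <<'E'
from h import *
row([pose(.454,.3073,z,29.2,0) for z in(.12,.0435)])
E
```

```text
[0.196, -0.05, 0.198] [0.0005, 0.0001, 0.002]
[0.196, -0.051, 0.504] [0.0005, 0.0001, 0.002]
```

>>> {"api": "play_rows", "payload": {"motion": [[[0.1,-0.025,0.06,0,0,0.002,0.2],[0.196,-0.05,0.18,0,0,0.002,0.2],[0.196,-0.051,0.32,0,0,0.002,0.2],[0.196,-0.051,0.44,0,0,0.002,0.2],[0.196,-0.051,0.5,0,0,0.002,0.2],[0.196,-0.051,0.504,0,0,0.002,0.2],[0.196,-0.051,0.504,0,0,0.002,-0.3],[0.196,-0.051,0.504,0,0,0.002,-0.9],[0.196,-0.051,0.504,0,0,0.002,-0.9],[0.196,-0.051,0.504,0,0,0.002,-0.9]]], "grip_force": 60}}

```text
time_s: 8.9
ee_pos: [0.4543, 0.3084, 0.0449]
eef_rot: [3.139, -0.002, 0.51]
force: [0.5, -0.4, -0.2]
grip_width: 0.0281
grip_force: 0.0
```

>>> {"api": "play_rows", "payload": {"motion": [[[0,0,0,0,0,0,-0.9],[0,0,0,0,0,0,-0.9]]]}}

```text
time_s: 9.1
ee_pos: [0.454, 0.3083, 0.0443]
eef_rot: [3.139, -0.001, 0.51]
force: [-2.0, -0.2, 3.7]
grip_width: 0.0176
grip_force: 60.0
```

```bash
python3 - <<'E'
from h import *
o=get_obs();np.save('grasp.npy',Ttool(o));print(o['ee_pos'].round(4),o['eef_rot'].round(4),o['grip_width'],o['force'].round(1))
# head relative to TCP at grasp
row([pose(*o['ee_pos'][:2],.14,29.2,0)])
P=np.array([.5589,.0558]);u=np.array([.873,.488])
for y in(29.2,15):
    u=np.array([np.cos(np.radians(y)),np.sin(np.radians(y))]);print(y,(P-.044*u).round(4))
E
```

```text
[0.454  0.3083 0.0443] [ 3.1388e+00 -9.0000e-04  5.0990e-01] 0.017637406050480912 [-2.  -0.2  3.7]
[0.0, 0.001, -0.383] [0.0004, -0.0001, 0.0]
29.2 [0.5205 0.0343]
15 [0.5164 0.0444]
```

```bash
python3 - <<'E'
from h import *
row([pose(.454,.3083,.245,29.2,0),pose(.5205,.0343,.245,29.2,0)])
E
```

```text
[0.001, 0.002, -0.803] [0.0004, -0.0001, 0.0]
[-0.302, 1.089, -0.8] [0.0004, -0.0001, 0.0]
```

>>> {"api": "play_rows", "payload": {"motion": [[[0,0,-0.1,0,0,0,-0.9],[0,0,-0.26,0,0,0,-0.9],[0,0,-0.42,0,0,0,-0.9],[0,0,-0.58,0,0,0,-0.9],[0,0,-0.72,0,0,0,-0.9],[0,0,-0.8,0,0,0,-0.9],[0,0,-0.8,0,0,0,-0.9],[0,0,-0.8,0,0,0,-0.9]]]}}

```text
time_s: 9.9
ee_pos: [0.4532, 0.3084, 0.2426]
eef_rot: [3.139, 0.001, 0.51]
force: [0.1, 0.3, -3.9]
grip_width: 0.0174
grip_force: 60.0
```

```bash
cat > mal.py <<'E'
from h import *
def mallet():
    o=get_obs();c=shot('wrist');W=cloud(c);T=Ttool(o);L=(W-T[:3,3])@T[:3,:3]
    q=L[(abs(L[...,0]-.044)<.032)&(abs(L[...,1])<.03)&(L[...,2]<-.025)&(L[...,2]>-.06)]
    ce,r=cv2.minEnclosingCircle(q[:,:2].astype(np.float32));A=np.c_[q[:,:2]-ce,np.ones(len(q))]
    k=np.linalg.lstsq(A,q[:,2],rcond=None)[0]
    print('tool',o['ee_pos'].round(4),o['eef_rot'].round(4),'head in tool',np.round(ce,4),r,'top plane',k.round(4),'F',o['force'].round(1),'w',o['grip_width'].round(4))
    return W
if __name__=='__main__': mallet()
E
python3 mal.py; python3 -c "
from h import *
row([pose(.5205,.0343,.245,29.2,0)])"
```

```text
[-0.299, 1.088, -0.008] [0.0005, 0.0004, 0.0]Traceback (most recent call last):
  File "mal.py", line 9, in <module>
    if __name__=='__main__': mallet()
                             ~~~~~~^^
  File "mal.py", line 7, in mallet
    print('tool',o['ee_pos'].round(4),o['eef_rot'].round(4),'head in tool',np.round(ce,4),r,'top plane',k.round(4),'F',o['force'].round(1),'w',o['grip_width'].round(4))
                                                                                                                                               ^^^^^^^^^^^^^^^^^^^^^
AttributeError: 'float' object has no attribute 'round'
```

>>> {"api": "play_rows", "payload": {"motion": [[[-0.03,0.1,0,0,0,0,-0.9],[-0.08,0.27,0,0,0,0,-0.9],[-0.13,0.45,0,0,0,0,-0.9],[-0.18,0.63,0,0,0,0,-0.9],[-0.23,0.8,-0.005,0,0,0,-0.9],[-0.27,0.92,-0.008,0,0,0,-0.9],[-0.29,1,-0.008,0,0,0,-0.9],[-0.29,1,-0.008,0,0,0,-0.9],[-0.29,1,-0.008,0,0,0,-0.9]]]}}

```text
time_s: 10.85
ee_pos: [0.5119, 0.055, 0.2453]
eef_rot: [3.14, 0.002, 0.509]
force: [-0.2, 0.9, -3.5]
grip_width: 0.0178
grip_force: 60.0
```

```bash
sed -i "s/,o\['grip_width'\].round(4))/,o['grip_width'])/" mal.py; python3 mal.py; python3 -c "
from h import *
row([pose(.5205,.0343,z,29.2,0) for z in (.245,.2)])"
```

```text
tool [0.5119 0.055  0.2453] [3.14e+00 1.60e-03 5.09e-01] head in tool [0.0434 0.0011] 0.023148011416196823 top plane [ 0.0052  0.0015 -0.0369] F [-0.2  0.9 -3.5] w 0.017823173864460345
[-0.011, 0.091, 0.002] [0.0003, 0.0002, 0.0001]
[-0.011, 0.091, 0.182] [0.0003, 0.0002, 0.0001]
```

>>> {"api": "play_rows", "payload": {"motion": [[[-0.006,0.05,0,0,0,0,-0.9],[-0.011,0.086,0,0,0,0,-0.9],[-0.011,0.086,0,0,0,0,-0.9],[-0.011,0.086,0,0,0,0,-0.9],[-0.011,0.086,0.12,0,0,0,-0.9],[-0.011,0.086,0.308,0,0,0,-0.9],[-0.011,0.086,0.308,0,0,0,-0.9]]]}}

```text
time_s: 11.6
ee_pos: [0.5187, 0.035, 0.1658]
eef_rot: [-3.141, 0.005, 0.51]
force: [0.3, 0.6, -3.9]
grip_width: 0.0175
grip_force: 60.0
```

```bash
python3 mal.py; python3 -c "
from h import *
o=get_obs();print(o['joint_vel'].round(2),o['moment'].round(2));row([pose(.5205,.0356,.168,29.2,0)])"
```

```text
tool [0.5187 0.035  0.1658] [-3.1412  0.0051  0.51  ] head in tool [0.0436 0.0012] 0.02306440845131874 top plane [ 0.0041  0.0023 -0.0369] F [ 0.3  0.6 -3.9] w 0.017469056824255595
[-0.   -0.05 -0.06 -0.    0.04 -0.  ] [-0.08  0.04 -0.02]
[0.004, -0.0, 0.003] [0.0001, 0.0005, 0.0001]
```

>>> {"api": "play_rows", "payload": {"motion": [[[0.006,0,-0.12,0,0,0,-0.9],[0.006,0,-0.22,0,0,0,-0.9],[0.006,0,-0.22,0,0,0,-0.9],[0.006,0,-0.1,0,0,0,-0.9],[0.006,0,0.032,0,0,0,-0.9],[0.006,0,0.032,0,0,0,-0.9]]]}}

```text
time_s: 12.25
ee_pos: [0.5209, 0.0353, 0.1596]
eef_rot: [3.14, 0.002, 0.51]
force: [-0.7, 0.1, -3.5]
grip_width: 0.0173
grip_force: 60.0
```

```bash
python3 mal.py; python3 - <<'E'
from h import *
for n in('side','top'):
    c=shot(n);save(c,n+'5.png') if n=='side' else 0;W=cloud(c);Z=W[...,2]
    q=W[(np.hypot(W[...,0]-.5589,W[...,1]-.0558)<.03)&(Z>.09)&(Z<.24)];print(n,np.histogram(q[:,2],bins=np.arange(.09,.24,.005)))
E
```

```text
tool [0.5209 0.0353 0.1596] [3.1399e+00 2.4000e-03 5.0970e-01] head in tool [0.0409 0.0013] 0.023264765739440918 top plane [-0.0317 -0.001  -0.0409] F [-0.7  0.1 -3.5] w 0.01729951258219341
side (array([ 17,  20,  85,  10,  28,  16,  11,  23,  31,  38,  33,  31,  32,
        39,  38,  37,  43,  38,  31,  36,  39,  58, 105,   0,   0,   0,
         0,   0,   0]), array([0.09 , 0.095, 0.1  , 0.105, 0.11 , 0.115, 0.12 , 0.125, 0.13 ,
       0.135, 0.14 , 0.145, 0.15 , 0.155, 0.16 , 0.165, 0.17 , 0.175,
       0.18 , 0.185, 0.19 , 0.195, 0.2  , 0.205, 0.21 , 0.215, 0.22 ,
       0.225, 0.23 , 0.235]))
top (array([0, 0, 0, 0, 0, 0, 0, 0, 0, 0, 0, 0, 0, 0, 0, 0, 0, 0, 0, 0, 0, 0,
       0, 0, 0, 0, 0, 0, 0]), array([0.09 , 0.095, 0.1  , 0.105, 0.11 , 0.115, 0.12 , 0.125, 0.13 ,
       0.135, 0.14 , 0.145, 0.15 , 0.155, 0.16 , 0.165, 0.17 , 0.175,
       0.18 , 0.185, 0.19 , 0.195, 0.2  , 0.205, 0.21 , 0.215, 0.22 ,
       0.225, 0.23 , 0.235]))
```

>>> {"api": "play_rows", "payload": {"motion": [[[0,0,-0.12,0,0,0,-0.9],[0,0.05,-0.25,0,0,0,-0.9],[-0.1,0.2,-0.25,0,0,0,-0.9],[-0.2,0.28,-0.25,0,0,0,-0.9],[-0.2,0.28,-0.25,0,0,0,-0.9],[-0.2,0.28,-0.25,0,0,0,-0.9]]]}}

```text
time_s: 13.0
ee_pos: [0.5123, -0.0501, 0.2252]
eef_rot: [3.138, -0.001, 0.509]
force: [0.5, 0.1, -3.9]
grip_width: 0.0175
grip_force: 60.0
```

```bash
cat > pin.py <<'E'
from mal import *
def pin(W,n):
    Z=W[...,2];q=W[(np.hypot(W[...,0]-.5589,W[...,1]-.0558)<.013)&(Z>.09)&(Z<.17)]
    print(n,len(q),np.percentile(q[:,2],[5,25,50,75,95]).round(4) if len(q) else '')
pin(mallet(),'wrist')
for n in('side','top'):
    c=shot(n);pin(cloud(c),n)
    if n=='side': cv2.imwrite('pics/s_crop.png',cv2.resize(c['frame'][200:320,240:420,::-1],None,fx=4,fy=4,interpolation=cv2.INTER_CUBIC))
for n in('side','top'):pin(np.load(n+'0.npy'),n+' before')
E
python3 pin.py
```

```text
tool [ 0.5123 -0.0501  0.2252] [ 3.1384e+00 -1.3000e-03  5.0860e-01] head in tool [0.0411 0.0011] 0.023247063159942627 top plane [-0.0328 -0.0002 -0.0409] F [ 0.5  0.1 -3.9] w 0.01750944386974823
wrist 1400 [0.1212 0.122  0.1224 0.1229 0.1236]
side 48 [0.1016 0.1188 0.121  0.1214 0.1227]
top 81 [0.1182 0.121  0.1225 0.125  0.129 ]
side before 98 [0.1032 0.1112 0.1234 0.1411 0.143 ]
top before 82 [0.1372 0.1402 0.1425 0.1447 0.1483]
```

View pics/s_crop.png

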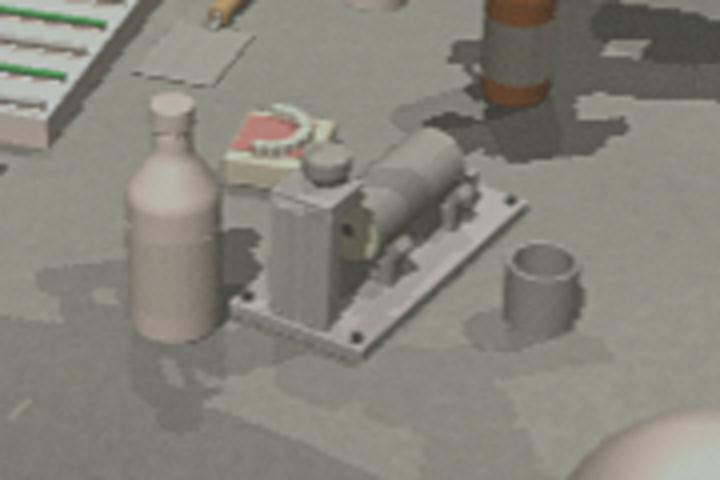

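The side crop shows the ring cradled at (410,190) and the pin head well down at (326,165). The depths put it about 20 mm driven out of 22, so it needs another blow.

```bash
python3 - <<'E'
from h import *
row([pose(.5225,.0367,z,29.2,0) for z in(.225,.155)])
E
```

```text
[0.203, -0.28, -0.002] [0.0005, -0.0001, 0.0002]
[0.203, -0.281, 0.278] [0.0005, -0.0001, 0.0002]
```

>>> {"api": "play_rows", "payload": {"motion": [[[0.08,-0.12,0,0,0,0,-0.9],[0.18,-0.24,0,0,-0.005,0,-0.9],[0.203,-0.28,0,0,-0.0053,0,-0.9],[0.203,-0.28,0,0,-0.0053,0,-0.9],[0.203,-0.28,0,0,-0.0053,0,-0.9],[0.203,-0.28,0.13,0,-0.0053,0,-0.9],[0.203,-0.28,0.28,0,-0.0053,0,-0.9],[0.203,-0.28,0.28,0,-0.0053,0,-0.9]]]}}

```text
time_s: 13.95
ee_pos: [0.5216, 0.0345, 0.1516]
eef_rot: [3.14, 0.036, 0.508]
force: [-0.6, 0.1, -3.3]
grip_width: 0.0179
grip_force: 60.0
```

```bash
python3 mal.py
```

```text
tool [0.5216 0.0345 0.1516] [3.1397 0.0355 0.5084] head in tool [0.0341 0.0012] 0.02544640377163887 top plane [ 0.1147 -0.0008 -0.0496] F [-0.6  0.1 -3.3] w 0.01786245718417317
```

>>> {"api": "play_rows", "payload": {"motion": [[[0,0,-0.12,0,0,0,-0.9],[0,0.05,-0.25,0,0,0,-0.9],[-0.1,0.2,-0.25,0,0,0,-0.9],[-0.2,0.28,-0.25,0,0,0,-0.9],[-0.2,0.28,-0.25,0,0,0,-0.9],[-0.2,0.28,-0.25,0,0,0,-0.9]]]}}

```text
time_s: 14.6
ee_pos: [0.5147, -0.0493, 0.2193]
eef_rot: [3.138, 0.032, 0.508]
force: [0.1, -0.4, -3.7]
grip_width: 0.0173
grip_force: 60.0
```

```bash
python3 pin.py
```

```text
tool [ 0.5147 -0.0493  0.2193] [3.1383 0.0319 0.5077] head in tool [0.0341 0.0011] 0.025406841188669205 top plane [ 1.131e-01  1.000e-04 -4.960e-02] F [ 0.1 -0.4 -3.7] w 0.017315206796799088
wrist 1506 [0.1211 0.1219 0.1224 0.1229 0.1236]
side 57 [0.1018 0.1182 0.1202 0.1219 0.1234]
top 83 [0.1181 0.1214 0.1234 0.1255 0.1284]
side before 98 [0.1032 0.1112 0.1234 0.1411 0.143 ]
top before 82 [0.1372 0.1402 0.1425 0.1447 0.1483]
```

```bash
python3 - <<'E'
from h import *
a=np.radians(-17.4);B=np.array([[np.cos(a),-np.sin(a)],[np.sin(a),np.cos(a)]])
c=shot('wrist');save(c,'w6.png');o=get_obs()
def chk(W,n):
    L=(W[...,:2]-[.5338,-.0243])@B;Z=W[...,2]
    p=Z[(np.hypot(L[...,0],L[...,1]-.084)<.012)&(Z>.11)&(Z<.16)]
    ar=Z[(abs(L[...,0])<.02)&(L[...,1]>.103)&(L[...,1]<.112)&(Z>.095)&(Z<.112)]
    print(n,'pin',len(p),np.median(p).round(4),'arm',len(ar),np.median(ar).round(4) if len(ar) else '')
W=cloud(c);chk(np.load('w2.npy'),'w2');chk(W,'now');chk(np.load('top0.npy'),'top0');chk(cloud(shot('top')),'top now')
T=Ttool(o);L=(W-T[:3,3])@T[:3,:3]
q=L[(abs(L[...,0]-.04)<.05)&(abs(L[...,1])<.026)&(L[...,2]<-.03)&(L[...,2]>-.075)&(L[...,0]>-.01)]
h=np.c_[q];
# slice along x near y=0
s=q[abs(q[:,1])<.004]
for x in np.arange(-.01,.085,.006):
    k=s[abs(s[:,0]-x)<.003]
    if len(k):print(x.round(3),len(k),k[:,2].min().round(4),np.median(k[:,2]).round(4))
E
```

```text
w2 pin 1716 0.1424 arm 1108 0.1045
now pin 1257 0.1224 arm 899 0.1045
top0 pin 73 0.1422 arm 55 0.1047
top now pin 71 0.1226 arm 53 0.1044
0.008 147 -0.0479 -0.0466
0.014 427 -0.0494 -0.0476
0.02 443 -0.0504 -0.0488
0.026 480 -0.052 -0.0501
0.032 531 -0.0533 -0.0513
0.038 556 -0.0545 -0.0526
0.044 590 -0.056 -0.0538
0.05 691 -0.0568 -0.0547
0.056 554 -0.0537 -0.0418
```

View pics/w6.png

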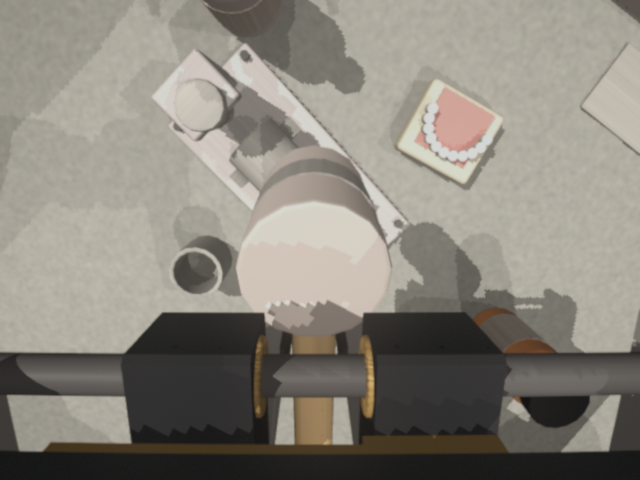

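The wrist view shows the pin head low at (200,105), and the head-to-arm step reads 18 mm, which is the home value. The mallet head at (315,265) is tilted in the grip by about 11°, so I'll level it before setting it down.

```bash
cat > setdown.py <<'E'
from h import *
def headpose():
    o=get_obs();c=shot('wrist');W=cloud(c);T=Ttool(o);L=(W-T[:3,3])@T[:3,:3]
    q=L[(L[...,0]>.0)&(L[...,0]<.075)&(abs(L[...,1])<.027)&(L[...,2]<-.025)&(L[...,2]>-.075)]
    rng=np.random.default_rng(0);best=0
    for _ in range(300):
        a,b,d=q[rng.choice(len(q),3,False)];n=np.cross(b-a,d-a);l=np.linalg.norm(n)
        if l<1e-6: continue
        n/=l
        if abs(n[2])<.85: continue
        i=abs((q-a)@n)<.0015
        if i.sum()>best: best=i.sum();I=i
    p=q[I];m=p.mean(0);n=np.linalg.svd(p-m,full_matrices=False)[2][2];n*=np.sign(n[2])
    ex=np.array([1.,0,0]);ex-=ex@n*n;ex/=np.linalg.norm(ex);ey=np.cross(n,ex)
    ce,r=cv2.minEnclosingCircle(np.c_[(p-m)@ex,(p-m)@ey].astype(np.float32))
    top=m+ce[0]*ex+ce[1]*ey;face=top+.076*n
    M=np.eye(4);M[:3,:3]=np.c_[ex,-np.cross(-n,ex)*-1,-n];M[:3,3]=face
    print('n',n.round(4),'tilt deg',np.degrees(np.arctan2(n[0],n[2])).round(2),np.degrees(np.arctan2(n[1],n[2])).round(2),'r',r,'top',top.round(4),'world top',(T[:3,:3]@top+T[:3,3]).round(4),'world n',(T[:3,:3]@n).round(3))
    return T,M
def target(M,x,y,z,yaw):
    G=np.eye(4);G[:3,:3]=R.from_euler('z',yaw,degrees=True).as_matrix();G[:3,3]=x,y,z
    return G@np.linalg.inv(M)
E
python3 - <<'E'
from setdown import *
T,M=headpose();print(np.linalg.det(M[:3,:3]))
Ts=[target(M,.4924,.3288,z,29.2) for z in(.17,.1,.03,.005)]
print(Ts[0].round(3).tolist());row(Ts,T)
E
```

```text
n [0.201  0.003  0.9796] tilt deg 11.59 0.18 r 0.026922054588794708 top [ 0.0268  0.0016 -0.0501] world top [ 0.5404 -0.0353  0.2678] world n [ 0.15   0.077 -0.986]
0.9999999999999999
[[0.855, 0.487, -0.177, 0.46], [0.478, -0.873, -0.095, 0.313], [-0.201, -0.003, -0.98, 0.202], [0.0, 0.0, 0.0, 1.0]]
[0.514, -1.366, 0.044] [0.001, -0.027, 0.0002]
[0.524, -1.367, 0.324] [0.001, -0.027, 0.0002]
[0.533, -1.368, 0.604] [0.001, -0.027, 0.0002]
[0.536, -1.368, 0.704] [0.001, -0.027, 0.0002]
```

>>> {"api": "play_rows", "payload": {"motion": [[[0.03,-0.08,0,0,-0.008,0,-0.9],[0.08,-0.22,0,0,-0.018,0,-0.9],[0.14,-0.38,0.02,0,-0.027,0,-0.9],[0.21,-0.56,0.03,0,-0.027,0,-0.9],[0.28,-0.74,0.04,0,-0.027,0,-0.9],[0.34,-0.9,0.04,0,-0.027,0,-0.9],[0.38,-1,0.04,0,-0.027,0,-0.9],[0.38,-1,0.04,0,-0.027,0,-0.9],[0.38,-1,0.04,0,-0.027,0,-0.9]]]}}

```text
time_s: 15.8
ee_pos: [0.4752, 0.2164, 0.2045]
eef_rot: [3.139, 0.203, 0.511]
force: [0.3, -1.4, -4.0]
grip_width: 0.0177
grip_force: 60.0
```

```bash
python3 - <<'E'
import setdown as s
from setdown import *
T,M=headpose()
n=-M[:3,2];top=np.array([.031,.0013,-.051]);M[:3,3]=top+.076*n
row([target(M,.4924,.3288,.06,29.2)],T)
E
```

```text
n [0.2    0.0014 0.9798] tilt deg 11.54 0.08 r 0.027057472616434097 top [ 0.0266  0.0017 -0.05  ] world top [0.5075 0.2327 0.2481] world n [ 0.001 -0.004 -1.   ]
[0.206, -0.365, 0.415] [0.0007, 0.0002, 0.0002]
```

>>> {"api": "play_rows", "payload": {"motion": [[[0.05,-0.09,0.05,0,0,0,-0.9],[0.12,-0.22,0.17,0,0,0,-0.9],[0.18,-0.32,0.3,0,0,0,-0.9],[0.206,-0.365,0.4,0,0,0,-0.9],[0.206,-0.365,0.415,0,0,0,-0.9],[0.206,-0.365,0.415,0,0,0,-0.9]]]}}

```text
time_s: 16.45
ee_pos: [0.4572, 0.3087, 0.0927]
eef_rot: [3.138, 0.203, 0.508]
force: [0.6, 0.4, -3.0]
grip_width: 0.0173
grip_force: 60.0
```

```bash
python3 - <<'E'
from setdown import *
from scipy.optimize import least_squares
o=get_obs();T=Ttool(o);c=shot('wrist');save(c,'w7.png');W=cloud(c);Z=W[...,2];print(o['ee_pos'].round(4),o['eef_rot'].round(4))
u=np.array([np.cos(np.radians(29.2)),np.sin(np.radians(29.2))]);v=np.array([-u[1],u[0]])
near=np.hypot(W[...,0]-.4924,W[...,1]-.3288)<.035
zt=np.median(Z[near&(Z>.12)&(Z<.15)]);q=W[near&(abs(Z-zt)<.003)]
l=np.c_[(q[:,:2]-[.4924,.3288])@u,(q[:,:2]-[.4924,.3288])@v]
print('ztop',zt,'face',zt-.076,'along',np.percentile(l[:,0],[.5,99.5]).round(4),'across',np.percentile(l[:,1],[.5,99.5]).round(4))
# far half edge fit: max along per across bin
E_=[(l[abs(l[:,1]-y)<.001,0].max(),y) for y in np.arange(-.018,.0181,.003)]
E_=np.array(E_);s=least_squares(lambda p:np.hypot(E_[:,0]-p[0],E_[:,1]-p[1])-.023,[0,0],loss='soft_l1',f_scale=.001);print('centre offset along/across',s.x.round(4),abs(s.fun).max())
k=near&(abs(Z-zt)<.003)
A=np.c_[q[:,:2]-q[:,:2].mean(0),np.ones(len(q))];print('slope',np.linalg.lstsq(A,q[:,2],rcond=None)[0].round(4))
# pad: dark pixels at low height
d=(c['frame'].max(-1)<70)&(abs(Z)<.02)&(np.hypot(W[...,0]-.4924,W[...,1]-.3288)<.09);p=W[d];print('pad px',len(p), p[:,:2].min(0).round(3) if len(p) else '',p[:,:2].max(0).round(3) if len(p) else '')
t=np.load('top0.npy')
E
python3 - <<'E'
import sys;sys.path.insert(0,'.')
from h import *
f=cv2.imread('pics/top0.png');W=np.load('top0.npy')
d=(f.max(-1)<60)&(abs(W[...,2])<.02)&(np.hypot(W[...,0]-.485,W[...,1]-.325)<.075)
ce,r=cv2.minEnclosingCircle(W[d][:,:2].astype(np.float32));print('pad top0',d.sum(),np.round(ce,4),r)
E
```

```text
[0.4572 0.3087 0.0927] [3.1384 0.2031 0.5085]
ztop 0.13618039034104812 face 0.06018039034104812 along [-0.0242  0.0215] across [-0.0229  0.02  ]
centre offset along/across [-0.0007 -0.0013] 0.0005273760032984652
slope [-0.0027 -0.0066  0.1362]
pad px 7721 [0.461 0.272] [0.54  0.379]
pad top0 1059 [0.4918 0.3099] 0.07278145849704742
```

View pics/w7.png

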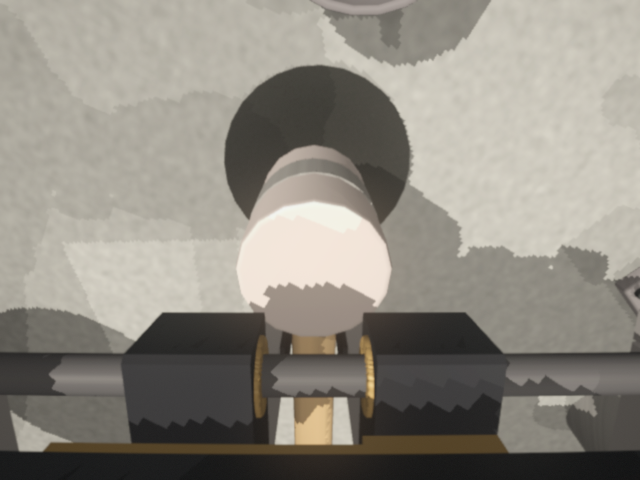

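The wrist view shows the mallet head level at (315,265), hovering over the pad at (318,150) and within 1.5 mm of where it stood at first. Lowering it now.

>>> {"api": "play_rows", "payload": {"motion": [[[0.014,0,0.07,0,0,0,-0.9],[0.028,0,0.14,0,0,0,-0.9],[0.038,0,0.185,0,0,0,-0.9],[0.042,0,0.206,0,0,0,-0.9],[0.043,0,0.212,0,0,0,-0.9],[0.043,0,0.212,0,0,0,-0.9],[0.043,0,0.212,0,0,0,-0.9]]]}}

```text
time_s: 17.2
ee_pos: [0.4571, 0.3096, 0.0391]
eef_rot: [3.139, 0.201, 0.509]
force: [0.9, 1.0, -3.1]
grip_width: 0.0178
grip_force: 60.0
```

```bash
python3 - <<'E'
from setdown import *
o=get_obs();print(o['ee_pos'].round(4),o['force'].round(2),o['moment'].round(2))
headpose()
E
```

```text
[0.4571 0.3096 0.0391] [ 0.91  0.98 -3.06] [ 0.04 -0.18 -0.02]
n [0.199  0.0013 0.98  ] tilt deg 11.48 0.08 r 0.026877114549279213 top [ 0.0265  0.0009 -0.0499] world top [0.4889 0.3265 0.0828] world n [ 0.001 -0.004 -1.   ]
```

>>> {"api": "play_rows", "payload": {"motion": [[[0.001,0,0.003,0,0,0,-0.9],[0.001,0,0.006,0,0,0,-0.9],[0.001,0,0.006,0,0,0,-0.9],[0.001,0,0.006,0,0,0,-0.9]]]}}

```text
time_s: 17.65
ee_pos: [0.457, 0.3096, 0.0378]
eef_rot: [3.139, 0.202, 0.509]
force: [-1.1, -1.4, 6.1]
grip_width: 0.0175
grip_force: 60.0
```

>>> {"api": "play_rows", "payload": {"motion": [[[0,0,0,0,0,0,-0.4],[0,0,0,0,0,0,0.2],[0,0,0,0,0,0,1],[0,0,0,0,0,0,1],[0,0,0,0,0,0,1],[0,0,0,0,0,0,1],[-0.01,0,-0.03,0,0,0,1],[-0.04,0,-0.12,0,0,0,1],[-0.09,0,-0.28,0,0,0,1],[-0.14,0,-0.46,0,0,0,1]]], "grip_force": 20}}

```text
time_s: 18.65
ee_pos: [0.4461, 0.3038, 0.1577]
eef_rot: [3.139, 0.204, 0.509]
force: [-0.1, 0.2, 0.5]
grip_width: 0.0924
grip_force: 0.0
```

>>> {"api": "play_rows", "payload": {"motion": [[[-0.1,0,-0.1,0,0.02,0,1],[-0.3,0,-0.2,0,0.032,0,1],[-0.4,0,-0.2,0,0.032,0,1],[-0.4,0,-0.2,0,0.032,0,1],[-0.4,0,-0.2,0,0.032,0,1]]]}}

```text
time_s: 19.15
ee_pos: [0.3701, 0.2616, 0.2266]
eef_rot: [3.139, -0.0, 0.51]
force: [0.4, -0.4, -0.5]
grip_width: 0.0942
grip_force: 0.0
```

```bash
python3 - <<'E'
from h import *
o=get_obs();print(o['time_s'],o['ee_pos'].round(3),o['grip_width'],o['force'].round(1))
c=shot('side');save(c,'side8.png');T=shot('top');save(T,'top8.png')
a=np.radians(-17.4);B=np.array([[np.cos(a),-np.sin(a)],[np.sin(a),np.cos(a)]])
for n,cc in(('side',c),('top',T)):
    W=cloud(cc);Z=W[...,2]
    q=W[(np.hypot(W[...,0]-.4924,W[...,1]-.3288)<.04)&(Z>.074)&(Z<.09)]
    ce,r=cv2.minEnclosingCircle(q[:,:2].astype(np.float32));print(n,'head',np.round(ce,4),r,np.median(q[:,2]))
    L=(W[...,:2]-[.5338,-.0243])@B
    p=Z[(np.hypot(L[...,0],L[...,1]-.084)<.012)&(Z>.11)&(Z<.16)];ar=Z[(abs(L[...,0])<.02)&(L[...,1]>.103)&(L[...,1]<.112)&(Z>.095)&(Z<.112)]
    print('pin-arm',np.median(p)-np.median(ar))
E
```

```text
19.15 [0.37  0.262 0.227] 0.09415322437051739 [ 0.4 -0.4 -0.5]
side head [0.4931 0.3317] 0.026807406917214394 0.07958557078310291
pin-arm 0.01893743117620883
top head [0.491  0.3282] 0.022998904809355736 0.08162254189127571
pin-arm 0.018827134064020035
```

View pics/side8.png

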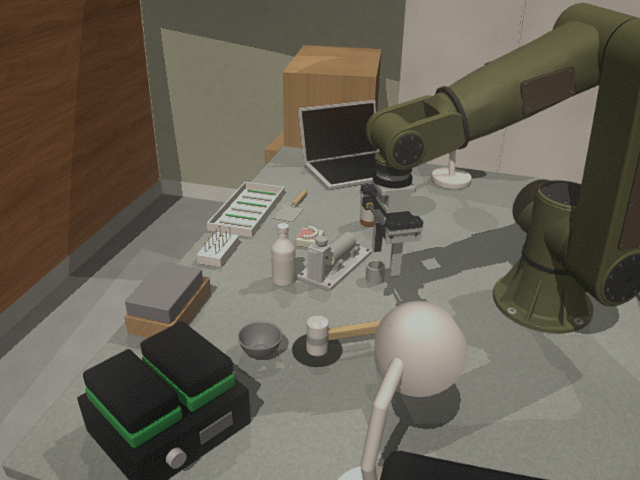

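The side view shows the mallet standing on its pad at (317,335), the ring locked in the cradle with the pin down at (320,250), the bystanders in place and the gripper clear. Blow 3 didn't move the pin any further and only slipped the mallet in the grip, so the pin is against its stop.

```bash
python3 -c "
from station import workorder
print(workorder.hand_in())"
```

```text
the job is handed in; nothing more can be done
None
```

I handed the job in after about 19 s of robot time: the ring lies in both saddles, the pin measures fully home after three blows, and the mallet is back on its pad where it stood at first; the hand-in returned no verdict.

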